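# Feel out a lever's free play and pin it at the middle

### The arm

A 7-joint arm with a two-finger parallel gripper is mounted at the origin on the work surface. World frame = base frame: x ahead of the robot, y to its left, z up, the work surface at z = 0. Lengths are in m, angles in rad, forces in N, time in s.
With the tool pointing down it reaches from about 0.35 to 0.9 m from the base axis. Payload 7.2 kg.
Tool frame: the origin (TCP) lies midway between the tips of the shut fingers; the grasp point (between the pads) lies 19 mm behind it; z points along the fingers, y is the line along which they close (so a half turn about z gives the same grasp; the last joint's range is limited). The gripper opens to 88 mm and grips with 3 to 60 N. Pads are 20 mm wide; open, the fingers measure 115 mm over their backs; the gripper's body (75 mm by 178 mm) begins 61 mm behind the grasp point.
Start: joints at [1.112, 0.411, -0.013, 1.596, 0.006, 1.134, -0.082], TCP at [0.238, -0.578, 0.191] pointing down, gripper open.
Joint ranges: [-2.95, 2.95], [-0.29, 1.99], [-1.47, 1.44], [0.14, 2.54], [-1.03, 4.17], [0.13, 1.85], [-2.86, 2.86]. Speed limits (rad/s): [2.39, 2.39, 3.01, 3.01, 3.14, 3.14, 3.14].

### API

Orientations are given as a unit quaternion [x, y, z, w].
In Python, from station import * gives the robot as it stands. The module is installed in compiled form; this text tells all that it offers.
- The arm moves only by the tool play_rows, never from a script. Its argument "series" is a list of rows, each an object with "fingers": the closure in counts, from 0 (fully open) to 255 (shut); "travel": the shift along the tool's x, y, z in cm, a list of three; "twist": the turn about the tool's z in degrees. In form: [{"fingers": fingers, "travel": [tx, ty, tz], "twist": twist}, ...]. A call has 1 to 8 rows; each row shifts and turns the commanded pose from where the row before left it, along the tool's axes as they then stand; what a row does not reach is not made up. A row lasts 1/12 s, in which the tool goes at most 41.7 mm and 7.16 degrees, less where a joint would pass 70% of its speed; a pose out of reach is approached as far as the arm can. A call with a gripper value outside its range is refused whole. The fingers move at their own pace and stop on an object; "grip_force" is the grip in N (left out, the last holds). Time passes only in rows, so rows that do not move let the fingers close. It gives the time, the measured TCP pose, the force, the opening and the grip force at its end, in the units of the state.
- state(): the state, without advancing time (a new reading comes with each control period).
- snapshot(name): name is "scene" or "top"; returns a dict with "pixels" (480x640x3 uint8, red, green, blue), "range_z" (480x640 float32, m along the optical axis (not along the pixel's ray), 0 where there is no reading), "K" (3x3 intrinsics, pixels), "distortion" ([k1, k2, p1, p2, k3] as OpenCV has them; the pictures are not rectified), "xyz" and "orientation" of the camera in the world. Camera axes: x right, y down, z forward; pixel columns grow to the right and rows downward; lengths in m; the calibration is good to about 2 mm. A picture is of the moment at which its call begins.
- close_job(): hands the job in; it is judged then, once.
Trained networks look in a picture, given as the dict that the camera call returned (one of the last four; its "shot" number tells which), for a name from the list of things; names that differ only in an ending like _2 or _b are one class to them, and where a whole thing is asked for, a point or a joint stands for the part that bears it (a point fixed in the world has none). Each returns a list of dicts, best first, with "p" (0 to 1); they miss things now and then, are a little off and sometimes report something else, mostly with a low value. They report only what shows in the picture. A call takes as long as a camera call.
- silhouettes(picture, target): "mask" (480x640 bool, what is visible of it) and "bbox" ([left, top, right, bottom] in pixels, round what is visible of it).
The state is a dict: "time_s": time; "qpos": joint angles; "dq": joint speeds; "effort": joint torques, N m; "tool_pos": TCP position; "orientation": TCP orientation; "wrist_force": force on the tool from outside, world axes, zero at the start; "wrist_torque": the same for the moment, N m; "width": finger opening in m; "finger_force": force on a finger pad.
Only numpy, scipy, OpenCV 4.12 (cv2) and the standard library are available. Lean on these libraries where they do the work, as an engineer would, in place of code of your own. Each camera call takes 0.05 s, during which the arm holds its last target. There are 200 camera calls.

### The job

The yellow lever on the green gearbox has free play on its shaft: rock it by its black hand grip, first to the robot's left and then to the robot's right, leaning on it each way for a moment once it clearly meets the springy resistance (about 6 N, never forcing the shaft round). Then leave the lever at the middle of its free play, where the hole in it lines up with the unseen hole underneath, and push the red-headed locating pin from the wooden rack gently and fully home through the lever, then let go. Leave all the other things, and the blue-headed dowel, where they are.

Things in the scene. Friction and masses are not known exactly. Their poses are not given: they have to be found in the camera images.
- gearbox: green gearbox bolted to the table, 200 x 150 mm, 52 mm high, grey motor on the far side. On it an aluminium disc, 240 mm wide, top 77 mm above the table, turns only with the shaft. Origin on the table under the lever's upright turning axis; at zero yaw its -x side (the lever's side) faces the robot
- axis (a point): point on the lever's upright turning axis, level with the lever plate's top face, 86 mm above the table
- lever: yellow lever, swings level about the axis, origin on the axis at table height, pointing along its own -x. Swings freely (under 1 N at the grip; stays where left) over 30 to 60 mm of grip travel; then it turns the shaft: resistance climbs 3 N per mm of grip travel, alike both sides. Its start within the play and the direction of the middle are unknown
- lever_hole (a point): centre of the round 15 mm hole in the top face of the 8 mm thick, 60 mm wide lever plate, 75 mm from the axis. 1 mm under the plate is the disc with one matching 15 mm hole, 21 mm deep and open below, hidden by the plate: exactly under the lever's hole when the lever is at the middle of its free play
- lever_grip (a point): centre of the lever's upright black hand grip, 112 mm above the table: a cylinder 24 mm wide, from 86 to 134 mm above the table, 150 mm from the axis, on the line from the axis through the hole
- shaft (a joint): turn of the sprung output shaft (short red pointer beyond the axis), rad, anticlockwise from above positive; springs back to 0. Grip pushed past its play to the robot's right (-y) turns it positive, to the left (+y) negative. 0.01 rad is about 4.5 N at the grip; 0.045 rad (about 20 N) strains it
- rack: pale wooden pin rack fixed to the table, 70 (x) x 140 (y) mm, 45 mm high, with two 15 mm holes 38 mm deep, 35 mm either side of its centre along its y; origin at the centre of its underside
- pin: the locating pin, standing in the rack hole nearer the rack's +y end: steel shank 12 mm thick and 32 mm long whose lowest 10 mm taper to 6 mm, and a red cylindrical head 22 mm wide and 34 mm high above. Origin at the lower tip, z up along the pin; 70 to 130 g
- pin_shoulder (a point): underside of the red head, on the pin's axis, 32 mm above the tip; it rests on the lever plate when the pin is home (on the rack's top, 45 mm above the table, at the start)
- pin_head (a point): point inside the red head to grip it by, 54 mm above the pin's tip (22 mm above the shoulder)
- spare: spare dowel: steel, 12 mm thick, 26 mm long, with a flat blue head 22 mm wide and 14 mm high; stands in the rack hole nearer the rack's -y end. Not for this job, leave it. Origin at the lower tip
- wrench: steel wrench lying on the table, about 180 mm, not for this job
- screwdriver: screwdriver lying on the table, not for this job
- jar: closed amber glass jar with yellow cap, 60 mm wide, 75 mm high, bystander, origin at its underside
- can: blue can, 70 mm wide, 100 mm high, bystander, origin at its underside
- collar: brass ring 64 mm wide, 18 mm high, bystander
- spool: copper spool 56 mm wide, 44 mm high, bystander

How it is judged:
By the outcome, as a careful person would: the job done as asked, in the order asked, and still so for the second after the job is handed in, with the robot touching nothing.
It also fails if it takes over 69 s, if anything falls off the work surface, if the arm or the gripper's body presses on something with over 40 N, if the wrist force passes 120 N, or if a joint passes its speed limit or range.

## Working session

There is one attempt and no reset: what is moved stays moved. The work goes in short steps, Python scripts to look and compute and a tool call to move; the robot and the scene stay as the last step left them, time stands still between calls to the robot, and variables do not carry over. Pictures are saved under pics/ and viewed, at most 10 in all, crops included, and the job is handed in when it is done.

Besides the shell and the picture viewer there is one more tool, called after "Call:" by a JSON object that holds its "api" and its "payload". play_rows: Moves the arm, as the interface text tells. Its arguments: {"type":"object","properties":{"series":{"type":"array","items":{"type":"object","properties":{"fingers":{"type":"number"},"travel":{"type":"array","items":{"type":"number"}},"twist":{"type":"number"}}}},"grip_force":{"type":"number"}},"required":["series"]}

```bash
mkdir -p pics
cat > h.py <<'E'
from station import *
import numpy as np, cv2
from scipy.spatial.transform import Rotation as R
def world(p,uv,z=None,rng=None):
    """pixels -> world points, on plane z or by range"""
    uv=np.asarray(uv,float).reshape(-1,1,2)
    n=cv2.undistortPoints(uv,np.array(p["K"]),np.array(p["distortion"])).reshape(-1,2)
    d=np.c_[n,np.ones(len(n))]@R.from_quat(p["orientation"]).as_matrix().T
    o=np.array(p["xyz"])
    s=(z-o[2])/d[:,2] if z is not None else np.asarray(rng)
    return o+d*np.reshape(s,(-1,1))
def cloud(p,mask):
    v,u=np.nonzero(mask&(p["range_z"]>0))
    return world(p,np.c_[u,v],rng=p["range_z"][v,u])
def save(p,name): cv2.imwrite("pics/"+name+".png",p["pixels"][...,::-1])
E
python3 - <<'E'
from h import *
s=state();print({k:np.round(v,3) for k,v in s.items()})
for n in("scene","top"):
    p=snapshot(n);save(p,n+"0");print(n,np.round(p["xyz"],3),np.round(p["orientation"],3),p["K"][0][0])
    for t in("lever","lever_grip","lever_hole","pin","pin_head","spare","rack","gearbox"):
        for r in silhouettes(p,t)[:2]:
            c=cloud(p,r["mask"]);
            if len(c): 
                zt=np.percentile(c[:,2],95);top=c[c[:,2]>zt-.006]
                print(t,round(r["p"],2),np.round(r["bbox"]),len(c),"top",np.round(np.median(top,0),4),"mid",np.round((top.min(0)+top.max(0))/2,4))
E
```

```text
{'time_s': np.float64(0.0), 'qpos': array([ 1.112,  0.412, -0.013,  1.597,  0.006,  1.134, -0.082]), 'dq': array([ 0.002, -0.   ,  0.   , -0.001, -0.001, -0.002,  0.001]), 'effort': array([ 0.0000e+00, -5.8794e+01,  6.4200e-01, -2.9107e+01, -5.4000e-02,
        1.8000e-02,  0.0000e+00]), 'tool_pos': array([ 0.238, -0.577,  0.19 ]), 'orientation': array([ 0.981,  0.194, -0.   , -0.001]), 'wrist_force': array([-0.538,  0.453,  0.733]), 'wrist_torque': array([-0.034,  0.024,  0.017]), 'finger_force': np.float64(0.0), 'width': np.float64(0.088)}
scene [ 1.284 -0.575  0.906] [ 0.804  0.426 -0.199 -0.364] 552.9133454740943
lever 0.59 [375. 195. 423. 261.] 1179 top [0.5081 0.1188 0.1315] mid [0.5048 0.1215 0.1283]
lever_grip 0.83 [375. 194. 422. 262.] 1192 top [0.5078 0.1202 0.1321] mid [0.5047 0.1225 0.1295]
lever_grip 0.18 [242. 268. 250. 283.] 158 top [ 0.4881 -0.2359  0.0782] mid [ 0.4859 -0.2357  0.0789]
lever_hole 0.72 [380. 195. 425. 261.] 1198 top [0.5084 0.1195 0.1317] mid [0.5051 0.1223 0.1283]
lever_hole 0.54 [509. 203. 537. 239.] 750 top [0.6782 0.4257 0.0728] mid [0.6771 0.4265
[... 1099 characters left out ...]
 0.0794] mid [ 0.4824 -0.2331  0.0808]
pin 0.28 [249. 183. 277. 251.] 979 top [0.5014 0.1244 0.1343] mid [0.5026 0.1241 0.1331]
pin_head 0.43 [387. 246. 397. 257.] 74 top [ 0.4832 -0.2343  0.0793] mid [ 0.4824 -0.2346  0.0808]
spare 0.54 [416. 249. 426. 255.] 58 top [ 0.4804 -0.3046  0.0595] mid [ 0.4814 -0.3054  0.0606]
rack 0.8 [372. 238. 434. 271.] 1428 top [ 0.4809 -0.27    0.0465] mid [ 0.4821 -0.2684  0.0632]
rack 0.64 [249. 183. 278. 249.] 929 top [0.5022 0.1237 0.1341] mid [0.5026 0.123  0.1328]
gearbox 0.96 [224. 144. 314. 252.] 6578 top [0.5871 0.108  0.0877] mid [0.6362 0.0901 0.1114]
gearbox 0.3 [388. 136. 407. 206.] 365 top [ 0.7662 -0.2712  0.0255] mid [ 0.7584 -0.2708  0.0281]
```

Run:
```python
import cv2
a=cv2.imread("pics/top0.png");cv2.imwrite("pics/topc.png",cv2.resize(a[130:280,190:450],None,fx=3,fy=3,interpolation=cv2.INTER_CUBIC))
b=cv2.imread("pics/scene0.png");cv2.imwrite("pics/scenec.png",b)
```

```text
(no output)
```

View pics/topc.png

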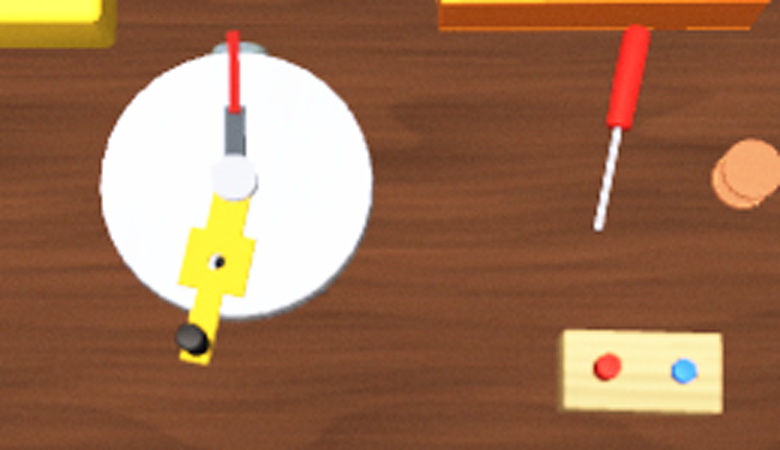

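View pics/scene0.png

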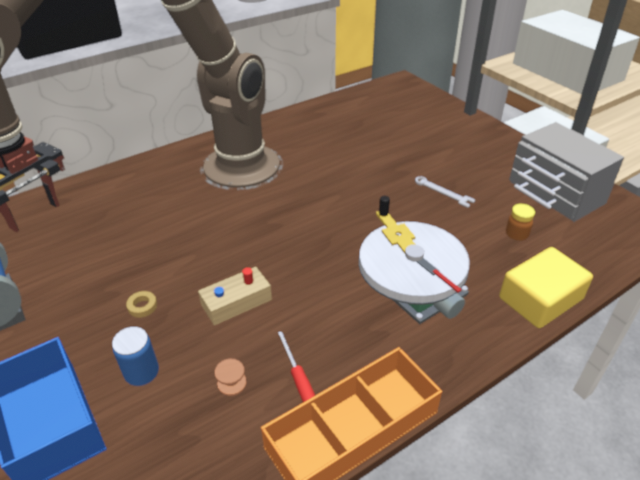

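The top view shows the axis hub near px (269,189), the lever hole at (262,217), the grip top at (255,243) and the red pin at (392,252). The hole shows white on its left and dark on its right, so the disc hole lies slightly to the right. Next I'll take precise positions.

```bash
cat >> h.py <<'E'
def measure(p,axis=True):
    hsv=cv2.cvtColor(p["pixels"],cv2.COLOR_RGB2HSV);c=world(p,np.stack(np.meshgrid(np.arange(640),np.arange(480)),-1).reshape(-1,2),rng=p["range_z"].ravel()).reshape(480,640,3)
    near=lambda q,r:np.hypot(c[...,0]-q[0],c[...,1]-q[1])<r
    o={}
    m=near((.62,.107),.16)&(abs(c[...,2]-.077)<.005)&(hsv[...,1]<60)&(hsv[...,2]>140)
    # disc outline
    cn=max(cv2.findContours(m.astype(np.uint8),cv2.RETR_EXTERNAL,cv2.CHAIN_APPROX_NONE)[0],key=cv2.contourArea)
    w=world(p,cv2.convexHull(cn).reshape(-1,2),z=.077)[:,:2]
    from scipy.optimize import least_squares
    o["disc"]=least_squares(lambda v:np.hypot(*(w-v[:2]).T)-v[2],[.62,.107,.12],loss="soft_l1",f_scale=.001).x
    y=near((.57,.11),.12)&(hsv[...,0]>20)&(hsv[...,0]<35)&(hsv[...,1]>150)&(hsv[...,2]>100)&(c[...,2]>.08)&(c[...,2]<.1)
    v,u=np.nonzero(y);w=world(p,np.c_[u,v],z=.086)[:,:2]
    o["yellow_mean"]=w.mean(0);o["yellow_z"]=np.median(c[y][:,2]);e=np.linalg.eigh(np.cov(w.T))[1][:,1];o["yellow_ang"]=np.degrees(np.arctan(e[1]/e[0]))
    g=near(c[y].mean(0)[:2],.13)&(c[...,2]>.128)&(c[...,2]<.142)&(hsv[...,2]<90)
    o["grip_top"]=c[g].mean(0) if g.any() else None
    r=((hsv[...,0]<8)|(hsv[...,0]>172))&(hsv[...,1]>150)&near((.483,-.235),.04)&(c[...,2]>.074)
    o["pin_top"]=c[r].mean(0) if r.any() else None
    return o
E
python3 - <<'E'
from h import *
for n in("top","scene"):
    p=snapshot(n)
    for k,v in measure(p).items():print(n,k,np.round(v,4))
E
```

```text
top disc [0.6489 0.094  0.1192]
top yellow_mean [0.5714 0.1088]
top yellow_z 0.0864
top yellow_ang -11.4093
top grip_top [0.5029 0.1234 0.1335]
top pin_top [ 0.482  -0.2325  0.0795]
scene disc [0.6526 0.0917 0.1214]
scene yellow_mean [0.5095 0.1107]
scene yellow_z 0.0836
scene yellow_ang -21.1521
scene grip_top [0.5056 0.122  0.1328]
scene pin_top [ 0.4863 -0.2359  0.078 ]
```

Call:
{"api": "play_rows", "payload": {"series": [{"fingers": 0,"travel": [0,0,0],"twist": 7},{"fingers": 0,"travel": [0,0,0],"twist": 7},{"fingers": 0,"travel": [0,0,0],"twist": 7},{"fingers": 0,"travel": [0,0,0],"twist": 1.4}]}}

```text
time_s: 1.33
tool_pos: [0.2381, -0.5779, 0.1913]
orientation: [1.0, -0.003, 0.0, 0.0]
wrist_force: [-0.5, -0.7, 0.3]
width: 0.0882
finger_force: 0.0
```

Call:
{"api": "play_rows", "payload": {"series": [{"fingers": 0,"travel": [2.6,-3,0],"twist": 0},{"fingers": 0,"travel": [2.6,-3,0],"twist": 0},{"fingers": 0,"travel": [2.6,-3,0],"twist": 0},{"fingers": 0,"travel": [2.6,-3,0],"twist": 0},{"fingers": 0,"travel": [2.6,-3,0],"twist": 0},{"fingers": 0,"travel": [2.6,-3,0],"twist": 0},{"fingers": 0,"travel": [2.6,-3,0],"twist": 0},{"fingers": 0,"travel": [2.6,-3,0],"twist": 0}]}}

```text
time_s: 2.0
tool_pos: [0.4471, -0.3363, 0.1916]
orientation: [1.0, 0.002, 0.0, 0.0]
wrist_force: [0.2, -0.6, 0.1]
width: 0.0879
finger_force: 0.0
```

Call:
{"api": "play_rows", "payload": {"series": [{"fingers": 0,"travel": [0.6,-4,0],"twist": 0},{"fingers": 0,"travel": [0.6,-4,0],"twist": 0},{"fingers": 0,"travel": [0.6,-4,0],"twist": 0},{"fingers": 0,"travel": [0.6,-4,0],"twist": 0},{"fingers": 0,"travel": [0.6,-4,0],"twist": 0},{"fingers": 0,"travel": [0.6,-4,0],"twist": 0},{"fingers": 0,"travel": [0.6,-4,0],"twist": 0},{"fingers": 0,"travel": [0.6,-4,0],"twist": 0}]}}

```text
time_s: 2.67
tool_pos: [0.4942, -0.0161, 0.1917]
orientation: [1.0, 0.002, 0.0, 0.0]
wrist_force: [1.7, -0.1, 0.9]
width: 0.0881
finger_force: 0.0
```

Call:
{"api": "play_rows", "payload": {"series": [{"fingers": 0,"travel": [0.2,-3.5,0],"twist": 0},{"fingers": 0,"travel": [0.2,-3.5,0],"twist": 0},{"fingers": 0,"travel": [0.2,-3.5,0],"twist": 0},{"fingers": 0,"travel": [0,-3.5,0],"twist": 0},{"fingers": 0,"travel": [0,0,0],"twist": 0},{"fingers": 0,"travel": [0,0,0],"twist": 0}]}}

```text
time_s: 3.17
tool_pos: [0.4999, 0.1243, 0.1913]
orientation: [1.0, 0.003, 0.0, -0.0]
wrist_force: [-0.1, 0.2, -0.8]
width: 0.0879
finger_force: 0.0
```

Call:
{"api": "play_rows", "payload": {"series": [{"fingers": 0,"travel": [0.4,0.1,3],"twist": 0},{"fingers": 0,"travel": [0,0,3],"twist": 0},{"fingers": 0,"travel": [0,0,2.5],"twist": 0},{"fingers": 0,"travel": [0,0,1],"twist": 0},{"fingers": 160,"travel": [0,0,0],"twist": 0},{"fingers": 170,"travel": [0,0,0],"twist": 0},{"fingers": 255,"travel": [0,0,0],"twist": 0},{"fingers": 255,"travel": [0,0,0],"twist": 0}], "grip_force": 20}}

```text
time_s: 3.83
tool_pos: [0.5053, 0.1211, 0.0978]
orientation: [1.0, -0.0, 0.001, -0.0]
wrist_force: [-0.5, 0.3, -0.3]
width: 0.0648
finger_force: 0.0
```

Call:
{"api": "play_rows", "payload": {"series": [{"fingers": 255,"travel": [0,0,0],"twist": 0},{"fingers": 255,"travel": [0,0,0],"twist": 0},{"fingers": 255,"travel": [0,0,0],"twist": 0},{"fingers": 255,"travel": [0,0,0],"twist": 0}]}}

```text
time_s: 4.17
tool_pos: [0.5043, 0.1211, 0.0966]
orientation: [1.0, -0.0, 0.0, -0.0]
wrist_force: [0.6, -0.2, -0.2]
width: 0.0383
finger_force: 0.0
```

Call:
{"api": "play_rows", "payload": {"series": [{"fingers": 255,"travel": [0,0,0],"twist": 0},{"fingers": 255,"travel": [0,0,0],"twist": 0},{"fingers": 255,"travel": [0,0,0],"twist": 0},{"fingers": 255,"travel": [0,0,0],"twist": 0}]}}

```text
time_s: 4.5
tool_pos: [0.504, 0.1212, 0.0962]
orientation: [1.0, 0.0, -0.0, -0.0]
wrist_force: [0.7, 0.8, 0.4]
width: 0.0235
finger_force: 20.0
```

Call:
{"api": "play_rows", "payload": {"series": [{"fingers": 255,"travel": [0.05,-0.2,0],"twist": 0},{"fingers": 255,"travel": [0.05,-0.2,0],"twist": 0},{"fingers": 255,"travel": [0,0,0],"twist": 0},{"fingers": 255,"travel": [0,0,0],"twist": 0}]}}

```text
time_s: 4.83
tool_pos: [0.5048, 0.125, 0.0962]
orientation: [1.0, -0.0, -0.0, 0.0]
wrist_force: [-4.2, -1.3, 3.5]
width: 0.0233
finger_force: 20.0
```

Call:
{"api": "play_rows", "payload": {"series": [{"fingers": 255,"travel": [0.04,-0.2,0],"twist": 1.5},{"fingers": 255,"travel": [0.04,-0.2,0],"twist": 1.5},{"fingers": 255,"travel": [0,0,0],"twist": 0},{"fingers": 255,"travel": [0,0,0],"twist": 0}], "grip_force": 12}}

```text
time_s: 5.17
tool_pos: [0.5061, 0.1297, 0.0962]
orientation: [1.0, -0.025, 0.0, -0.0]
wrist_force: [-1.7, 1.4, 0.6]
width: 0.0231
finger_force: 12.0
```

```bash
python3 -c "
from h import *
for i in range(4):
    s=state();print(s['time_s'],np.round(s['wrist_force'],1),np.round(s['wrist_torque'],2),np.round(s['tool_pos'],4))"
```

```text
5.1667 [-1.7  1.4  0.6] [0.4  0.32 0.17] [0.5061 0.1297 0.0962]
5.1667 [-1.7  1.4  0.6] [0.4  0.32 0.17] [0.5061 0.1297 0.0962]
5.1667 [-1.7  1.4  0.6] [0.4  0.32 0.17] [0.5061 0.1297 0.0962]
5.1667 [-1.7  1.4  0.6] [0.4  0.32 0.17] [0.5061 0.1297 0.0962]
```

Call:
{"api": "play_rows", "payload": {"series": [{"fingers": 255,"travel": [0.04,-0.2,0],"twist": 0.8},{"fingers": 255,"travel": [0.04,-0.2,0],"twist": 0.8},{"fingers": 255,"travel": [0,0,0],"twist": 0},{"fingers": 255,"travel": [0,0,0],"twist": 0}]}}

```text
time_s: 5.5
tool_pos: [0.507, 0.1334, 0.0962]
orientation: [0.999, -0.04, -0.0, -0.0]
wrist_force: [-1.6, 2.3, 0.3]
width: 0.0233
finger_force: 12.0
```

Call:
{"api": "play_rows", "payload": {"series": [{"fingers": 255,"travel": [0.04,-0.2,0],"twist": 0.8},{"fingers": 255,"travel": [0.04,-0.2,0],"twist": 0.8},{"fingers": 255,"travel": [0,0,0],"twist": 0},{"fingers": 255,"travel": [0,0,0],"twist": 0}]}}

```text
time_s: 5.83
tool_pos: [0.5082, 0.1371, 0.0962]
orientation: [0.999, -0.054, -0.0, -0.0]
wrist_force: [-1.6, 2.4, 0.1]
width: 0.0229
finger_force: 12.0
```

Call:
{"api": "play_rows", "payload": {"series": [{"fingers": 255,"travel": [0.04,-0.2,0],"twist": 0.8},{"fingers": 255,"travel": [0.04,-0.2,0],"twist": 0.8},{"fingers": 255,"travel": [0,0,0],"twist": 0},{"fingers": 255,"travel": [0,0,0],"twist": 0}]}}

```text
time_s: 6.17
tool_pos: [0.5094, 0.141, 0.0962]
orientation: [0.998, -0.068, -0.0, -0.0]
wrist_force: [-2.1, 1.3, 0.9]
width: 0.0234
finger_force: 12.0
```

Call:
{"api": "play_rows", "payload": {"series": [{"fingers": 255,"travel": [0.04,-0.2,0],"twist": 0.8},{"fingers": 255,"travel": [0.04,-0.2,0],"twist": 0.8},{"fingers": 255,"travel": [0,0,0],"twist": 0},{"fingers": 255,"travel": [0,0,0],"twist": 0}]}}

```text
time_s: 6.5
tool_pos: [0.5102, 0.143, 0.0961]
orientation: [0.997, -0.083, -0.001, 0.001]
wrist_force: [-4.3, -4.9, 4.6]
width: 0.0235
finger_force: 12.0
```

Call:
{"api": "play_rows", "payload": {"series": [{"fingers": 255,"travel": [0,0,0],"twist": 0},{"fingers": 255,"travel": [0,0,0],"twist": 0},{"fingers": 255,"travel": [0,0,0],"twist": 0}]}}

```text
time_s: 6.75
tool_pos: [0.5102, 0.1429, 0.0961]
orientation: [0.997, -0.083, -0.001, 0.001]
wrist_force: [-4.7, -3.2, 4.4]
width: 0.0235
finger_force: 12.0
```

Call:
{"api": "play_rows", "payload": {"series": [{"fingers": 255,"travel": [0,0,0],"twist": 0},{"fingers": 255,"travel": [0,0,0],"twist": 0},{"fingers": 255,"travel": [0,0,0],"twist": 0}]}}

```text
time_s: 7.0
tool_pos: [0.5103, 0.1429, 0.0961]
orientation: [0.997, -0.083, -0.001, 0.001]
wrist_force: [-4.2, -3.5, 4.8]
width: 0.0233
finger_force: 12.0
```

Run:
```python
from h import *
p=snapshot("top");save(p,"left");s=state();print(np.round(s['wrist_force'],1),np.round(s['wrist_torque'],2),np.round(s['tool_pos'],4))
```

```text
[-5.2 -4.2  3.8] [-0.78  1.15  0.05] [0.5103 0.1429 0.0961]
```

Call:
{"api": "play_rows", "payload": {"series": [{"fingers": 255,"travel": [0.02,-0.07,0],"twist": 0},{"fingers": 255,"travel": [0,0,0],"twist": 0},{"fingers": 255,"travel": [0,0,0],"twist": 0},{"fingers": 255,"travel": [0,0,0],"twist": 0}]}}

```text
time_s: 7.38
tool_pos: [0.5104, 0.1432, 0.0961]
orientation: [0.997, -0.083, -0.001, 0.001]
wrist_force: [-5.5, -3.8, 4.8]
width: 0.0236
finger_force: 12.0
```

Call:
{"api": "play_rows", "payload": {"series": [{"fingers": 255,"travel": [0,0,0],"twist": 0},{"fingers": 255,"travel": [0,0,0],"twist": 0}]}}

```text
time_s: 7.55
tool_pos: [0.5103, 0.1432, 0.0961]
orientation: [0.997, -0.083, -0.001, 0.002]
wrist_force: [-5.4, -5.1, 5.5]
width: 0.0232
finger_force: 12.0
```

Call:
{"api": "play_rows", "payload": {"series": [{"fingers": 255,"travel": [0,0,0],"twist": 0},{"fingers": 255,"travel": [0,0,0],"twist": 0}]}}

```text
time_s: 7.72
tool_pos: [0.5103, 0.1432, 0.0961]
orientation: [0.997, -0.083, -0.001, 0.001]
wrist_force: [-4.7, -4.6, 5.3]
width: 0.0232
finger_force: 12.0
```

Call:
{"api": "play_rows", "payload": {"series": [{"fingers": 255,"travel": [-0.07,0.4,0],"twist": -1.5},{"fingers": 255,"travel": [-0.07,0.4,0],"twist": -1.5},{"fingers": 255,"travel": [-0.07,0.4,0],"twist": -1.5},{"fingers": 255,"travel": [-0.07,0.4,0],"twist": -1.5},{"fingers": 255,"travel": [-0.07,0.4,0],"twist": -1.5},{"fingers": 255,"travel": [-0.07,0.4,0],"twist": -1.5},{"fingers": 255,"travel": [0,0,0],"twist": 0},{"fingers": 255,"travel": [0,0,0],"twist": 0}]}}

```text
time_s: 8.38
tool_pos: [0.5048, 0.1216, 0.0962]
orientation: [1.0, -0.005, 0.0, 0.0]
wrist_force: [-2.7, -0.1, -0.2]
width: 0.0237
finger_force: 12.0
```

Call:
{"api": "play_rows", "payload": {"series": [{"fingers": 255,"travel": [-0.07,0.4,0],"twist": -1.5},{"fingers": 255,"travel": [0,0,0],"twist": 0},{"fingers": 255,"travel": [0,0,0],"twist": 0}]}}

```text
time_s: 8.63
tool_pos: [0.5042, 0.1178, 0.0962]
orientation: [1.0, 0.009, 0.0, 0.0]
wrist_force: [-1.4, -0.3, -0.2]
width: 0.0234
finger_force: 12.0
```

Call:
{"api": "play_rows", "payload": {"series": [{"fingers": 255,"travel": [-0.07,0.4,0],"twist": -1.5},{"fingers": 255,"travel": [0,0,0],"twist": 0},{"fingers": 255,"travel": [0,0,0],"twist": 0}]}}

```text
time_s: 8.88
tool_pos: [0.5036, 0.1139, 0.0962]
orientation: [1.0, 0.022, 0.0, 0.0]
wrist_force: [-0.6, -0.5, -1.0]
width: 0.0232
finger_force: 12.0
```

Call:
{"api": "play_rows", "payload": {"series": [{"fingers": 255,"travel": [-0.07,0.4,0],"twist": -1.5},{"fingers": 255,"travel": [0,0,0],"twist": 0},{"fingers": 255,"travel": [0,0,0],"twist": 0}]}}

```text
time_s: 9.13
tool_pos: [0.5031, 0.1099, 0.0963]
orientation: [0.999, 0.035, 0.0, -0.0]
wrist_force: [1.7, 0.5, -1.4]
width: 0.0232
finger_force: 12.0
```

Call:
{"api": "play_rows", "payload": {"series": [{"fingers": 255,"travel": [-0.07,0.4,0],"twist": -1.5},{"fingers": 255,"travel": [0,0,0],"twist": 0},{"fingers": 255,"travel": [0,0,0],"twist": 0}]}}

```text
time_s: 9.38
tool_pos: [0.5028, 0.1059, 0.0963]
orientation: [0.999, 0.048, 0.0, -0.0]
wrist_force: [2.3, 0.1, -2.9]
width: 0.0232
finger_force: 12.0
```

Call:
{"api": "play_rows", "payload": {"series": [{"fingers": 255,"travel": [-0.02,0.4,0],"twist": -1.5},{"fingers": 255,"travel": [0,0,0],"twist": 0},{"fingers": 255,"travel": [0,0,0],"twist": 0}]}}

```text
time_s: 9.63
tool_pos: [0.5026, 0.1019, 0.0963]
orientation: [0.998, 0.061, 0.0, 0.0]
wrist_force: [1.2, -1.0, -2.6]
width: 0.0228
finger_force: 12.0
```

Call:
{"api": "play_rows", "payload": {"series": [{"fingers": 255,"travel": [-0.02,0.3,0],"twist": -1},{"fingers": 255,"travel": [0,0,0],"twist": 0},{"fingers": 255,"travel": [0,0,0],"twist": 0}]}}

```text
time_s: 9.88
tool_pos: [0.5025, 0.0988, 0.0962]
orientation: [0.998, 0.07, -0.0, 0.0]
wrist_force: [0.5, -0.1, -1.0]
width: 0.0235
finger_force: 12.0
```

Call:
{"api": "play_rows", "payload": {"series": [{"fingers": 255,"travel": [-0.02,0.4,0],"twist": -1.5},{"fingers": 255,"travel": [0,0,0],"twist": 0},{"fingers": 255,"travel": [0,0,0],"twist": 0}]}}

```text
time_s: 10.13
tool_pos: [0.5025, 0.0961, 0.0962]
orientation: [0.997, 0.084, -0.0, -0.001]
wrist_force: [-2.0, 5.2, -0.7]
width: 0.0235
finger_force: 12.0
```

Call:
{"api": "play_rows", "payload": {"series": [{"fingers": 255,"travel": [-0.01,0.05,0],"twist": 0},{"fingers": 255,"travel": [0,0,0],"twist": 0},{"fingers": 255,"travel": [0,0,0],"twist": 0},{"fingers": 255,"travel": [0,0,0],"twist": 0}]}}

```text
time_s: 10.47
tool_pos: [0.5025, 0.0958, 0.0962]
orientation: [0.996, 0.084, -0.0, -0.001]
wrist_force: [-2.3, 5.1, -1.1]
width: 0.0235
finger_force: 12.0
```

Call:
{"api": "play_rows", "payload": {"series": [{"fingers": 255,"travel": [0,0,0],"twist": 0},{"fingers": 255,"travel": [0,0,0],"twist": 0}]}}

```text
time_s: 10.63
tool_pos: [0.5025, 0.0958, 0.0962]
orientation: [0.996, 0.084, -0.0, -0.001]
wrist_force: [-2.8, 5.6, -1.3]
width: 0.0235
finger_force: 12.0
```

Call:
{"api": "play_rows", "payload": {"series": [{"fingers": 255,"travel": [0,0,0],"twist": 0},{"fingers": 255,"travel": [0,0,0],"twist": 0},{"fingers": 255,"travel": [0,0,0],"twist": 0}]}}

```text
time_s: 10.88
tool_pos: [0.5025, 0.0958, 0.0962]
orientation: [0.996, 0.084, -0.0, -0.001]
wrist_force: [-2.0, 5.4, -0.5]
width: 0.0237
finger_force: 12.0
```

Run:
```python
from h import *
p=snapshot("top");save(p,"right");s=state();print(np.round(s['wrist_force'],1),np.round(s['wrist_torque'],2),np.round(s['tool_pos'],4))
```

```text
[-2.9  4.6 -0.2] [ 1.18  0.49 -0.03] [0.5025 0.0958 0.0963]
```

Call:
{"api": "play_rows", "payload": {"series": [{"fingers": 255,"travel": [0,0.07,0],"twist": 0},{"fingers": 255,"travel": [0,0,0],"twist": 0},{"fingers": 255,"travel": [0,0,0],"twist": 0},{"fingers": 255,"travel": [0,0,0],"twist": 0}]}}

```text
time_s: 11.27
tool_pos: [0.5025, 0.0955, 0.0962]
orientation: [0.996, 0.084, -0.0, -0.001]
wrist_force: [-2.3, 6.0, -0.8]
width: 0.0233
finger_force: 12.0
```

Call:
{"api": "play_rows", "payload": {"series": [{"fingers": 255,"travel": [0,0,0],"twist": 0},{"fingers": 255,"travel": [0,0,0],"twist": 0},{"fingers": 255,"travel": [0,0,0],"twist": 0}]}}

```text
time_s: 11.52
tool_pos: [0.5025, 0.0955, 0.0963]
orientation: [0.996, 0.084, -0.0, -0.001]
wrist_force: [-2.4, 7.2, 0.2]
width: 0.0232
finger_force: 12.0
```

Call:
{"api": "play_rows", "payload": {"series": [{"fingers": 255,"travel": [0,0,0],"twist": 0},{"fingers": 255,"travel": [0,0,0],"twist": 0}]}}

```text
time_s: 11.68
tool_pos: [0.5025, 0.0955, 0.0962]
orientation: [0.996, 0.084, -0.0, -0.001]
wrist_force: [-2.1, 6.0, -0.2]
width: 0.0235
finger_force: 12.0
```

Call:
{"api": "play_rows", "payload": {"series": [{"fingers": 255,"travel": [0.06,-0.4,0],"twist": 1.6},{"fingers": 255,"travel": [0.06,-0.4,0],"twist": 1.6},{"fingers": 255,"travel": [0.06,-0.4,0],"twist": 1.6},{"fingers": 255,"travel": [0.06,-0.4,0],"twist": 1.6},{"fingers": 255,"travel": [0.06,-0.4,0],"twist": 1.6},{"fingers": 255,"travel": [0.06,-0.4,0],"twist": 1.6},{"fingers": 255,"travel": [0,0,0],"twist": 0},{"fingers": 255,"travel": [0,0,0],"twist": 0}]}}

```text
time_s: 12.35
tool_pos: [0.5042, 0.1181, 0.0962]
orientation: [1.0, 0.001, -0.0, 0.0]
wrist_force: [-1.4, 0.9, -0.2]
width: 0.0231
finger_force: 12.0
```

Call:
{"api": "play_rows", "payload": {"series": [{"fingers": 255,"travel": [0.03,-0.16,0],"twist": 0},{"fingers": 255,"travel": [0,0,0],"twist": 0},{"fingers": 255,"travel": [0,0,0],"twist": 0},{"fingers": 255,"travel": [0,0,0],"twist": 0}]}}

```text
time_s: 12.68
tool_pos: [0.5044, 0.1192, 0.0962]
orientation: [1.0, -0.0, -0.0, 0.0]
wrist_force: [-3.1, 0.3, 0.7]
width: 0.0232
finger_force: 12.0
```

Call:
{"api": "play_rows", "payload": {"series": [{"fingers": 255,"travel": [-0.06,-0.05,0],"twist": 0},{"fingers": 255,"travel": [0,0,0],"twist": 0},{"fingers": 255,"travel": [0,0,0],"twist": 0}]}}

```text
time_s: 12.93
tool_pos: [0.5044, 0.1196, 0.0962]
orientation: [1.0, -0.0, 0.0, 0.0]
wrist_force: [-0.8, 0.5, -1.5]
width: 0.0231
finger_force: 12.0
```

Centred at the middle, so I release, rise and look.

Call:
{"api": "play_rows", "payload": {"series": [{"fingers": 110,"travel": [0,0,0],"twist": 0},{"fingers": 110,"travel": [0,0,0],"twist": 0},{"fingers": 110,"travel": [0,0,0],"twist": 0},{"fingers": 110,"travel": [0,0,0],"twist": 0},{"fingers": 110,"travel": [0,0,-1.5],"twist": 0},{"fingers": 110,"travel": [0,0,-3],"twist": 0},{"fingers": 110,"travel": [0,0,-3.5],"twist": 0},{"fingers": 110,"travel": [0,2,-1],"twist": 0}]}}

```text
time_s: 13.6
tool_pos: [0.506, 0.1044, 0.191]
orientation: [1.0, 0.002, 0.003, -0.002]
wrist_force: [0.5, 1.1, 0.5]
width: 0.05
finger_force: 0.0
```

Call:
{"api": "play_rows", "payload": {"series": [{"fingers": 110,"travel": [-0.3,4,0],"twist": 0},{"fingers": 110,"travel": [-0.3,4,0],"twist": 0},{"fingers": 110,"travel": [-0.3,4,0],"twist": 0},{"fingers": 110,"travel": [-0.3,4,0],"twist": 0},{"fingers": 110,"travel": [-0.3,4,0],"twist": 0},{"fingers": 110,"travel": [-0.3,4,0],"twist": 0},{"fingers": 110,"travel": [-0.2,4,0],"twist": 0},{"fingers": 110,"travel": [0,4,0],"twist": 0}]}}

```text
time_s: 14.27
tool_pos: [0.4834, -0.2222, 0.1866]
orientation: [1.0, -0.0, 0.0, 0.0]
wrist_force: [1.0, -0.9, 0.4]
width: 0.05
finger_force: 0.0
```

Run:
```python
from h import *
print(np.round(state()["tool_pos"],4))
for n in("top","scene"):
    p=snapshot(n);save(p,n+"1")
    for k,v in measure(p).items():print(n,k,np.round(v,4))
    if n=="top": cv2.imwrite("pics/top1c.png",cv2.resize(p["pixels"][170:260,230:310,::-1],None,fx=6,fy=6,interpolation=cv2.INTER_CUBIC))
```

```text
[ 0.4834 -0.2222  0.1866]
top disc [0.6491 0.0942 0.1192]
top yellow_mean [0.5711 0.1051]
top yellow_z 0.0864
top yellow_ang -8.9517
top grip_top [0.5015 0.1168 0.134 ]
top pin_top [ 0.4745 -0.2347  0.0773]
scene disc [0.6525 0.0918 0.1215]
scene yellow_mean [0.5093 0.1046]
scene yellow_z 0.0839
scene yellow_ang -18.5583
scene grip_top [0.5043 0.115  0.1328]
scene pin_top [ 0.4864 -0.2359  0.0783]
```

View pics/top1c.png

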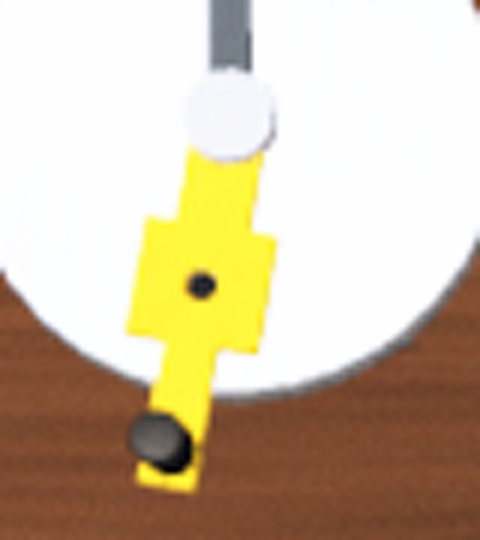

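The hole is fully dark at crop (201,285), so the lever hole and disc hole are aligned. Next is the pin.

Call:
{"api": "play_rows", "payload": {"series": [{"fingers": 110,"travel": [0.05,1.15,0],"twist": 0},{"fingers": 110,"travel": [0,0,3],"twist": 0},{"fingers": 110,"travel": [0,0,4],"twist": 0},{"fingers": 110,"travel": [0,0,3],"twist": 0},{"fingers": 110,"travel": [0,0,2],"twist": 0},{"fingers": 110,"travel": [0,0,1],"twist": 0},{"fingers": 110,"travel": [0,0,0.4],"twist": 0},{"fingers": 110,"travel": [0,0,0],"twist": 0}]}}

```text
time_s: 15.03
tool_pos: [0.4848, -0.2311, 0.0521]
orientation: [1.0, 0.0, -0.0, -0.0]
wrist_force: [-0.8, -0.5, -0.6]
width: 0.0501
finger_force: 0.0
```

Run:
```python
from h import *
print(np.round(state()["tool_pos"],4))
p=snapshot("scene");save(p,"pin0");cv2.imwrite("pics/pin0c.png",cv2.resize(p["pixels"][210:330,180:300,::-1],None,fx=5,fy=5,interpolation=cv2.INTER_CUBIC))
```

```text
[ 0.4848 -0.2311  0.0521]
```

View pics/pin0c.png

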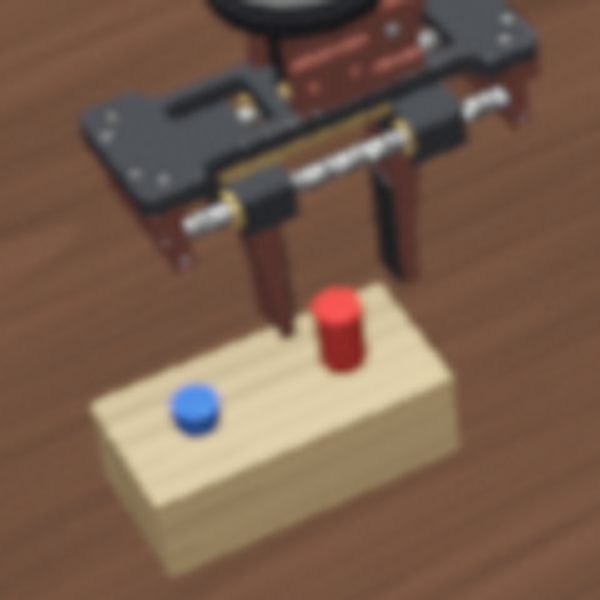

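The picture shows the fingers straddling the red pin in y, with tips near crop (290,335) and (410,280). They look farther back than the pin at (342,360), so I'll check the fingertip positions against the depth data.

Run:
```python
from h import *
print(np.round(state()["tool_pos"],4))
p=snapshot("scene")
for cx,cy in((287,325),(280,290),(405,270),(400,220),(338,303),(342,345)):
    u,v=180+cx/5,210+cy/5;r=p["range_z"][int(round(v)),int(round(u))]
    print((cx,cy),np.round(world(p,[[u,v]],rng=[r]),4),"z=.052:",np.round(world(p,[[u,v]],z=.052),4))
t=snapshot("top");save(t,"pintop");cv2.imwrite("pics/pintopc.png",cv2.resize(t["pixels"][190:290,350:450,::-1],None,fx=6,fy=6,interpolation=cv2.INTER_CUBIC))
o=np.array([.4848,-.2311,0])
T=lambda q:cv2.projectPoints(np.array([q],float),*(lambda Rm:(cv2.Rodrigues(Rm.T)[0],-Rm.T@np.array(p["xyz"])))(R.from_quat(p["orientation"]).as_matrix()),np.array(p["K"]),np.array(p["distortion"]))[0].ravel()
for q in([.4848,-.2311-.025,.052],[.4848,-.2311+.025,.052]):print(q,(T(q)-[180,210])*5)
```

```text
[ 0.4853 -0.2314  0.053 ]
(287, 325) [[ 0.4957 -0.262   0.0891]] z=.052: [[ 0.4599 -0.2478  0.052 ]]
(280, 290) [[ 0.4985 -0.2639  0.1128]] z=.052: [[ 0.4382 -0.2401  0.052 ]]
(405, 270) [[ 0.4951 -0.2046  0.0899]] z=.052: [[ 0.4585 -0.1874  0.052 ]]
(400, 220) [[ 0.4957 -0.2047  0.1194]] z=.052: [[ 0.428 -0.173  0.052]]
(338, 303) [[ 0.4866 -0.2338  0.0793]] z=.052: [[ 0.4603 -0.2225  0.052 ]]
(342, 345) [[ 0.4923 -0.2369  0.0603]] z=.052: [[ 0.4845 -0.2336  0.052 ]]
[0.4848, -0.2561, 0.052] [296.62948123 366.01695745]
[0.4848, -0.2061, 0.052] [397.35773777 320.39660214]
```

View pics/pintopc.png

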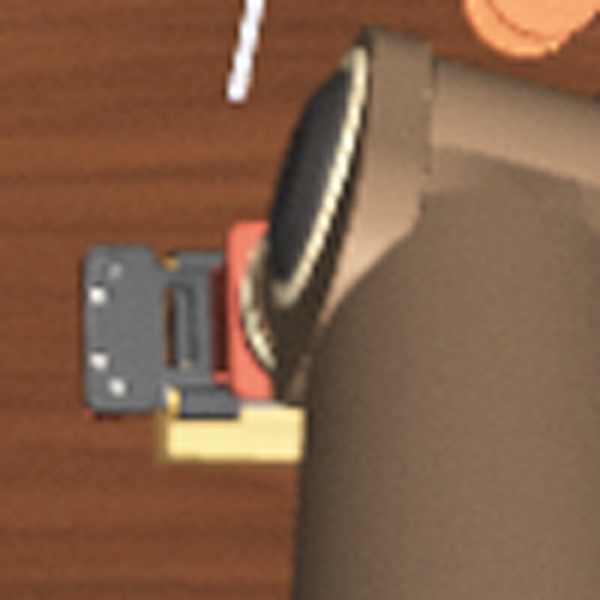

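Run:
```python
from h import *
s=state();print(s["time_s"],np.round(s["tool_pos"],4),np.round(s["qpos"],3))
p=snapshot("scene");a=cv2.imread("pics/pin0.png")[...,::-1];print("diff",np.abs(a.astype(int)-p["pixels"]).mean(), (np.abs(a.astype(int)-p["pixels"]).max(-1)>60).sum())
cv2.imwrite("pics/pin1c.png",cv2.resize(p["pixels"][210:330,180:300,::-1],None,fx=5,fy=5,interpolation=cv2.INTER_CUBIC))
for u in(236,237,238,260,261,262):
    c=world(p,[[u,v] for v in range(250,286)],rng=p["range_z"][250:286,u])
    print(u,[(v,*np.round(q*1000).astype(int)) for v,q in zip(range(250,286),c)][10::2] if 1 else 0)
```

```text
15.1833 [ 0.4857 -0.2319  0.0537] [ 0.459  0.432 -0.132  1.94   0.079  0.772 -1.288]
diff 0.5661165364583334 4
236 [(260, np.int64(493), np.int64(-259), np.int64(129)), (262, np.int64(494), np.int64(-260), np.int64(124)), (264, np.int64(497), np.int64(-262), np.int64(122)), (266, np.int64(496), np.int64(-262), np.int64(116)), (268, np.int64(497), np.int64(-263), np.int64(111)), (270, np.int64(499), np.int64(-265), np.int64(108)), (272, np.int64(496), np.int64(-264), np.int64(100)), (274, np.int64(495), np.int64(-264), np.int64(93)), (276, np.int64(499), np.int64(-267), np.int64(91)), (278, np.int64(460), np.int64(-252), np.int64(46)), (280, np.int64(466), np.int64(-255), np.int64(46)), (282, np.int64(470), np.int64(-257), np.int64(44)), (284, np.int64(476), np.int64(-260), np.int64(44))]
237 [(260, np.int64(361), np.int64(-204), np.int64(-2)), (262, np.int64(370), np.int64(-208), np.int64(0)), (264, np.int64(371), np.int64(-209), np.int64(-5)), (266, np.int64(492), np.int64(-259), np.int64(111)), (268, np.int64(496), np.int64(-261), np.int64(109)), (270, np.int64(496), np.int64(-261)
[... 2399 characters left out ...]
(-215), np.int64(44))]
262 [(260, np.int64(497), np.int64(-202), np.int64(101)), (262, np.int64(498), np.int64(-203), np.int64(98)), (264, np.int64(498), np.int64(-204), np.int64(92)), (266, np.int64(415), np.int64(-165), np.int64(0)), (268, np.int64(420), np.int64(-168), np.int64(-1)), (270, np.int64(429), np.int64(-173), np.int64(2)), (272, np.int64(435), np.int64(-176), np.int64(1)), (274, np.int64(439), np.int64(-179), np.int64(0)), (276, np.int64(487), np.int64(-202), np.int64(46)), (278, np.int64(494), np.int64(-205), np.int64(47)), (280, np.int64(496), np.int64(-207), np.int64(43)), (282, np.int64(501), np.int64(-209), np.int64(42)), (284, np.int64(508), np.int64(-213), np.int64(44))]
```

Call:
{"api": "play_rows", "payload": {"series": [{"fingers": 255,"travel": [0,0,0],"twist": 0},{"fingers": 255,"travel": [0,0,0],"twist": 0},{"fingers": 255,"travel": [0,0,0],"twist": 0},{"fingers": 255,"travel": [0,0,0],"twist": 0},{"fingers": 255,"travel": [0,0,0],"twist": 0},{"fingers": 255,"travel": [0,0,0],"twist": 0}], "grip_force": 15}}

```text
time_s: 15.73
tool_pos: [0.4845, -0.2316, 0.0523]
orientation: [1.0, -0.0, 0.0, 0.0]
wrist_force: [0.1, -0.4, -0.7]
width: 0.0134
finger_force: 0.0
```

Run:
```python
from h import *
s=state();print(s["time_s"],np.round(s["tool_pos"],4),s["width"],np.round(s["wrist_force"],1))
p=snapshot("scene");save(p,"pin2");cv2.imwrite("pics/pin2c.png",cv2.resize(p["pixels"][210:330,180:300,::-1],None,fx=5,fy=5,interpolation=cv2.INTER_CUBIC))
```

```text
15.7333 [ 0.4845 -0.2316  0.0523] 0.013383846203224314 [ 0.1 -0.4 -0.7]
```

View pics/pin2c.png

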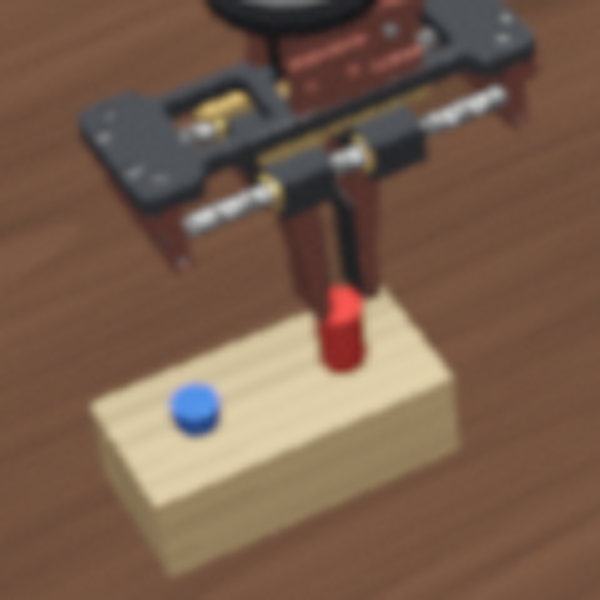

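The fingers closed to 13 mm just above the red head at crop (345,300), so the real tips stand about 30 mm higher than the state says. I'll reopen, lower and check by depth.

Call:
{"api": "play_rows", "payload": {"series": [{"fingers": 110,"travel": [0,0,0],"twist": 0},{"fingers": 110,"travel": [0,0,0],"twist": 0},{"fingers": 110,"travel": [0,0,0],"twist": 0},{"fingers": 110,"travel": [0,0,0],"twist": 0},{"fingers": 110,"travel": [0,0,0],"twist": 0},{"fingers": 110,"travel": [0,0,0.8],"twist": 0},{"fingers": 110,"travel": [0,0,0.8],"twist": 0},{"fingers": 110,"travel": [0,0,0.6],"twist": 0}]}}

```text
time_s: 16.45
tool_pos: [0.4841, -0.2314, 0.0291]
orientation: [1.0, -0.0, -0.0, -0.0]
wrist_force: [-0.6, 0.9, 0.2]
width: 0.0496
finger_force: 0.0
```

Call:
{"api": "play_rows", "payload": {"series": [{"fingers": 110,"travel": [0,0,0.3],"twist": 0},{"fingers": 110,"travel": [0,0,0.2],"twist": 0},{"fingers": 110,"travel": [0,0,0],"twist": 0},{"fingers": 110,"travel": [0,0,0],"twist": 0}]}}

```text
time_s: 16.78
tool_pos: [0.4845, -0.2316, 0.0252]
orientation: [1.0, -0.0, -0.0, -0.0]
wrist_force: [0.6, 0.4, 0.3]
width: 0.0498
finger_force: 0.0
```

```bash
cat >> h.py <<'E'
def tips(p,s):
    """lowest visible finger points near the tool, scene view"""
    m=np.zeros((480,640),bool);m[150:330,180:460]=1
    v,u=np.nonzero(m&(p["range_z"]>0));c=world(p,np.c_[u,v],rng=p["range_z"][v,u]);t=s["tool_pos"]
    k=(abs(c[:,0]-t[0]-.010)<.006)&(abs(abs(c[:,1]-t[1])-s["width"]/2-.006)<.008)
    hsv=cv2.cvtColor(p["pixels"],cv2.COLOR_RGB2HSV)[v,u]
    k&=(hsv[:,2]<130)&(c[:,2]>t[2]-.005)
    return {sg:(np.round(np.sort(c[k&(sg*(c[:,1]-t[1])>0)][:,2])[:6],4)) for sg in(-1,1)}
E
python3 - <<'E'
from h import *
s=state();print(s["time_s"],np.round(s["tool_pos"],4),s["width"],np.round(s["wrist_force"],1))
p=snapshot("scene");save(p,"pin3");print(tips(p,s))
for u in(236,238,240,260,262): 
    c=world(p,[[u,v] for v in range(262,294)],rng=p["range_z"][262:294,u]);print(u,[(v,*(np.round(q*1000)).astype(int).tolist(),int(p["pixels"][v,u].sum())) for v,q in zip(range(262,294),c)][::2])
E
```

```text
16.7833 [ 0.4845 -0.2316  0.0252] 0.049779117797708654 [0.6 0.4 0.3]
{-1: array([0.0602, 0.0612, 0.0619, 0.0622, 0.0622, 0.0647]), 1: array([0.0556, 0.0577, 0.0582, 0.0607, 0.0614, 0.0615])}
236 [(262, 517, -269, 147, 117), (264, 517, -270, 142, 148), (266, 495, -262, 115, 186), (268, 496, -263, 111, 181), (270, 495, -263, 104, 182), (272, 494, -264, 98, 185), (274, 494, -264, 92, 185), (276, 497, -266, 89, 181), (278, 497, -267, 84, 185), (280, 497, -267, 78, 176), (282, 493, -266, 68, 185), (284, 495, -268, 65, 334), (286, 480, -263, 44, 511), (288, 488, -267, 46, 597), (290, 492, -269, 44, 591), (292, 497, -272, 44, 599)]
238 [(262, 518, -265, 146, 128), (264, 376, -209, -1, 211), (266, 382, -212, -1, 244), (268, 389, -216, 0, 223), (270, 396, -219, 1, 211), (272, 494, -259, 95, 221), (274, 493, -259, 88, 319), (276, 494, -260, 84, 306), (278, 497, -262, 81, 237), (280, 497, -263, 76, 219), (282, 497, -264, 71, 195), (284, 493, -263, 60, 191), (286, 493, -263, 55, 402), (288, 488, -262, 43, 591), (290, 499, -267, 49, 594), (292, 500, -268, 45, 600)]
240 [(262, 515, -260, 140, 183)
[... 577 characters left out ...]
496, -210, 63, 313), (276, 485, -206, 46, 556), (278, 487, -207, 42, 597), (280, 493, -210, 42, 590), (282, 501, -215, 46, 599), (284, 506, -217, 45, 599), (286, 510, -220, 44, 603), (288, 515, -223, 44, 590), (290, 519, -225, 42, 441), (292, 518, -225, 34, 376)]
262 [(262, 494, -201, 93, 186), (264, 497, -203, 90, 188), (266, 498, -204, 86, 186), (268, 497, -204, 80, 183), (270, 494, -203, 70, 180), (272, 494, -204, 65, 178), (274, 496, -205, 61, 201), (276, 489, -202, 47, 525), (278, 492, -204, 45, 591), (280, 498, -208, 45, 593), (282, 505, -212, 48, 600), (284, 508, -213, 44, 597), (286, 512, -216, 43, 604), (288, 519, -220, 45, 540), (290, 518, -220, 38, 393), (292, 519, -221, 34, 378)]
```

Call:
{"api": "play_rows", "payload": {"series": [{"fingers": 110,"travel": [0,0.05,0.3],"twist": 0},{"fingers": 110,"travel": [0,0,0.3],"twist": 0},{"fingers": 190,"travel": [0,0,0],"twist": 0},{"fingers": 255,"travel": [0,0,0],"twist": 0},{"fingers": 255,"travel": [0,0,0],"twist": 0},{"fingers": 255,"travel": [0,0,0],"twist": 0},{"fingers": 255,"travel": [0,0,0],"twist": 0}], "grip_force": 10}}

```text
time_s: 17.42
tool_pos: [0.4847, -0.2322, 0.0194]
orientation: [1.0, -0.0, 0.0, 0.0]
wrist_force: [0.1, -0.4, 0.3]
width: 0.0215
finger_force: 10.0
```

Call:
{"api": "play_rows", "payload": {"series": [{"fingers": 255,"travel": [0,0,0],"twist": 0},{"fingers": 255,"travel": [0,0,0],"twist": 0},{"fingers": 255,"travel": [0,0,0],"twist": 0}], "grip_force": 25}}

```text
time_s: 17.67
tool_pos: [0.4846, -0.2322, 0.0193]
orientation: [1.0, -0.0, 0.0, 0.0]
wrist_force: [0.6, -0.1, 0.4]
width: 0.0213
finger_force: 25.0
```

Call:
{"api": "play_rows", "payload": {"series": [{"fingers": 255,"travel": [0,0,-1],"twist": 0},{"fingers": 255,"travel": [0,0,-1.5],"twist": 0},{"fingers": 255,"travel": [0,0,-2],"twist": 0},{"fingers": 255,"travel": [0,0,-2.5],"twist": 0},{"fingers": 255,"travel": [0,0,-2.5],"twist": 0},{"fingers": 255,"travel": [0,0,-2.5],"twist": 0}]}}

```text
time_s: 18.17
tool_pos: [0.4841, -0.2319, 0.1409]
orientation: [1.0, -0.0, -0.0, -0.0]
wrist_force: [-0.0, -0.3, -1.4]
width: 0.0215
finger_force: 25.0
```

Call:
{"api": "play_rows", "payload": {"series": [{"fingers": 255,"travel": [0.8,-3,0],"twist": 0},{"fingers": 255,"travel": [0.8,-3,0],"twist": 0},{"fingers": 255,"travel": [0.8,-3,0],"twist": 0},{"fingers": 255,"travel": [0.8,-3,0],"twist": 0},{"fingers": 255,"travel": [0.8,-3,0],"twist": 0},{"fingers": 255,"travel": [0.8,-3,0],"twist": 0},{"fingers": 255,"travel": [0.8,-3,0],"twist": 0},{"fingers": 255,"travel": [0.8,-3,0],"twist": 0}]}}

```text
time_s: 18.83
tool_pos: [0.5485, 0.0093, 0.14]
orientation: [1.0, -0.0, 0.0, 0.0]
wrist_force: [-0.9, -0.6, -0.4]
width: 0.0217
finger_force: 25.0
```

Call:
{"api": "play_rows", "payload": {"series": [{"fingers": 255,"travel": [0.8,-3,0],"twist": 0},{"fingers": 255,"travel": [0.8,-3,0],"twist": 0},{"fingers": 255,"travel": [0.8,-2.8,0],"twist": 0},{"fingers": 255,"travel": [0.4,-1,1],"twist": 0},{"fingers": 255,"travel": [0,0,0.5],"twist": 0},{"fingers": 255,"travel": [0,0,0],"twist": 0},{"fingers": 255,"travel": [0,0,0],"twist": 0}]}}

```text
time_s: 19.42
tool_pos: [0.5759, 0.1038, 0.1237]
orientation: [1.0, -0.001, -0.001, 0.001]
wrist_force: [0.1, -0.2, -0.4]
width: 0.0218
finger_force: 25.0
```

Run:
```python
from h import *
s=state();print(s["time_s"],np.round(s["tool_pos"],4),s["width"],np.round(s["wrist_force"],1))
t=snapshot("top");p=snapshot("scene");save(p,"hold");save(t,"holdtop")
a=cv2.resize(p["pixels"][165:285,330:460,::-1],None,fx=6,fy=5.8,interpolation=cv2.INTER_CUBIC);cv2.imwrite("pics/holdc.png",cv2.resize(p["pixels"][165:265,345:445,::-1],None,fx=6,fy=6,interpolation=cv2.INTER_CUBIC))
o=cv2.imread("pics/top1.png")
import json
q=cv2.imread("pics/top1.png",0)
m=(q[205:230,252:276]<110);v,u=np.nonzero(m);w=(160-q[205:230,252:276][m].astype(float));c=[252+(u*w).sum()/w.sum(),205+(v*w).sum()/w.sum()];print("hole px",c,len(u),world(t,[c],z=.086))
for r in silhouettes(p,"pin")[:2]:
    cl=cloud(p,r["mask"]);print("pin",r["p"],r["bbox"],np.round(np.median(cl,0),4) if len(cl) else 0)
```

```text
19.4167 [0.5759 0.1038 0.1237] 0.021806981018672022 [ 0.1 -0.2 -0.4]
hole px [np.float64(263.2915681639086), np.float64(217.18360914105594)] 12 [[0.57362064 0.10497015 0.086     ]]
pin 0.36 [371.4, 198.8, 422.5, 260.7] [0.5809 0.1037 0.0864]
pin 0.18 [213.4, 358.5, 247.9, 394.6] [ 0.6798 -0.3792  0.0422]
```

View pics/holdc.png

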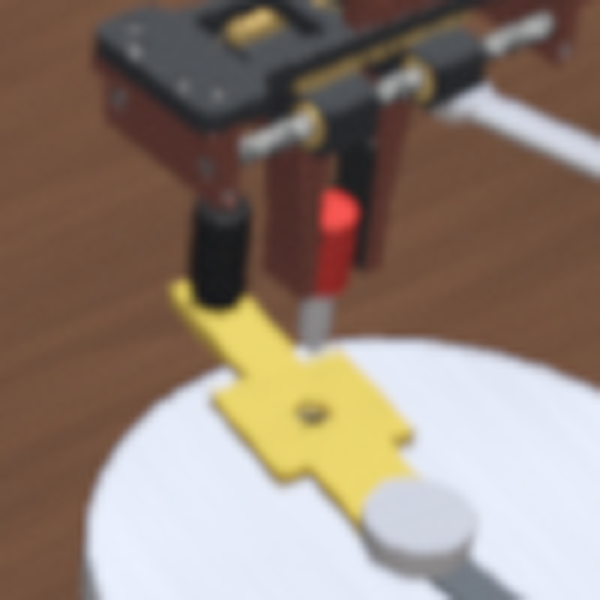

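The pin hangs upright with its tip near crop (313,347), and the hole is below it at (313,412). I'll compare the two in the same camera.

```bash
cat >> h.py <<'E'
def proj(p,q):
    Rm=R.from_quat(p["orientation"]).as_matrix()
    return cv2.projectPoints(np.array(q,float).reshape(-1,3),cv2.Rodrigues(Rm.T)[0],-Rm.T@np.array(p["xyz"]),np.array(p["K"]),np.array(p["distortion"]))[0].reshape(-1,2)
E
python3 - <<'E'
from h import *
p=snapshot("scene")
C=lambda uv:(np.array(uv)-[345,165])*6
t=state()["tool_pos"];print(np.round(t,4))
for z in(.0,.032,.066):print("pred z",z,C(proj(p,[t[0],t[1],t[2]-.0063+z]))[0])
# hole blob in scene
g=p["pixels"].sum(-1)[225:243,385:410].astype(float);hsv=cv2.cvtColor(p["pixels"],cv2.COLOR_RGB2HSV)[225:243,385:410]
w=np.clip(420-g,0,None)
yy,xx=np.mgrid[225:243,385:410];near=np.hypot(xx-397.2,yy-233.7)<4.5;w=w*near
c=[(xx*w).sum()/w.sum(),(yy*w).sum()/w.sum()];print("hole px",c,C(c),world(p,[c],z=.086))
# shank: grey low-sat pixels below head
for v in range(205,226):
    row=p["pixels"][v,385:410].astype(int);h=cv2.cvtColor(p["pixels"][v:v+1,385:410],cv2.COLOR_RGB2HSV)[0]
    red=np.nonzero(((h[:,0]<8)|(h[:,0]>172))&(h[:,1]>170)&(h[:,2]>120))[0]+385;gr=np.nonzero((h[:,1]<70)&(h[:,2]>60)&(h[:,2]<210))[0]+385
    print(v,red.tolist(),gr.tolist(),np.round(world(p,[[gr.mean(),v]],rng=[p["range_z"][v,int(gr.mean())]]),4).tolist() if len(gr) else "")
E
```

```text
[0.5768 0.1044 0.1247]
pred z 0.0 [315.93762248 342.24111278]
pred z 0.032 [323.14061729 275.03984689]
pred z 0.066 [331.03254071 201.11119762]
hole px [np.float64(396.93548387096774), np.float64(234.03812316715542)] [311.61290323 414.228739  ] [[0.58019699 0.10289343 0.086     ]]
205 [399, 400, 401, 402, 403] [] 
206 [399, 400, 401, 402, 403] [] 
207 [399, 400, 401, 402] [] 
208 [399, 400, 401, 402] [] 
209 [398, 399, 400, 401, 402] [] 
210 [398, 399, 400, 401, 402] [] 
211 [398, 399, 400, 401, 402] [] 
212 [398, 399, 400, 401] [] 
213 [] [] 
214 [] [397, 398] [[0.5783, 0.0998, 0.1445]]
215 [] [395, 396, 397, 398, 399, 400] [[0.5812, 0.0974, 0.1446]]
216 [] [395, 396, 397, 398, 399, 400] [[0.5808, 0.0981, 0.1412]]
217 [] [395, 396, 397, 398, 399, 400] [[0.5807, 0.0985, 0.1382]]
218 [] [395, 396, 397, 398, 399, 400] [[0.5797, 0.0998, 0.1341]]
219 [] [395, 396, 397, 398, 399, 400] [[0.578, 0.1017, 0.1292]]
220 [] [395, 396, 397, 398, 399] [[0.5798, 0.0988, 0.1288]]
221 [] [395, 396, 397, 398, 399, 400, 401, 402, 403, 404, 405, 406, 407, 408, 409] [[0.4723, 0.2198, -0.0013]]
222 [] [394, 395, 396, 397, 398, 399, 400, 401, 402] [[0.5809, 0.1015, 0.1226]]
223 [] [395, 396, 397, 398] [[0.5796, 0.0984, 0.1203]]
224 [] [] 
225 [] []
```

Call:
{"api": "play_rows", "payload": {"series": [{"fingers": 255,"travel": [-0.1,-0.15,0.5],"twist": 0},{"fingers": 255,"travel": [0,0,1],"twist": 0},{"fingers": 255,"travel": [0,0,1],"twist": 0},{"fingers": 255,"travel": [0,0,0.5],"twist": 0},{"fingers": 255,"travel": [0,0,0],"twist": 0},{"fingers": 255,"travel": [0,0,0],"twist": 0},{"fingers": 255,"travel": [0,0,0],"twist": 0}]}}

```text
time_s: 20.2
tool_pos: [0.5757, 0.1075, 0.0942]
orientation: [1.0, -0.0, 0.0, -0.0]
wrist_force: [0.2, 0.2, -0.9]
width: 0.0216
finger_force: 25.0
```

Call:
{"api": "play_rows", "payload": {"series": [{"fingers": 255,"travel": [0,0,0.2],"twist": 0},{"fingers": 255,"travel": [0,0,0.2],"twist": 0},{"fingers": 255,"travel": [0,0,0],"twist": 0},{"fingers": 255,"travel": [0,0,0],"twist": 0}]}}

```text
time_s: 20.53
tool_pos: [0.5756, 0.1074, 0.0902]
orientation: [1.0, -0.0, 0.0, 0.0]
wrist_force: [1.1, -0.1, 0.0]
width: 0.0215
finger_force: 25.0
```

Run:
```python
from h import *
s=state();print(s["time_s"],np.round(s["tool_pos"],4),np.round(s["wrist_force"],1))
p=snapshot("scene");save(p,"ins0");cv2.imwrite("pics/ins0c.png",cv2.resize(p["pixels"][190:260,360:430,::-1],None,fx=8,fy=8,interpolation=cv2.INTER_CUBIC))
```

```text
20.5333 [0.5756 0.1074 0.0902] [ 1.1 -0.1  0. ]
```

View pics/ins0c.png

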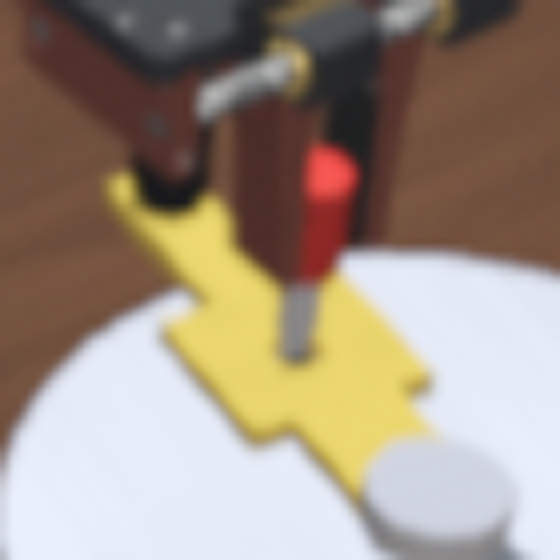

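The tip sits just over the dark hole at crop (295,352) with no contact force, so I keep lowering gently.

Call:
{"api": "play_rows", "payload": {"series": [{"fingers": 255,"travel": [0,0.05,0.2],"twist": 0},{"fingers": 255,"travel": [0,0,0.2],"twist": 0},{"fingers": 255,"travel": [0,0,0],"twist": 0},{"fingers": 255,"travel": [0,0,0],"twist": 0}]}}

```text
time_s: 20.92
tool_pos: [0.5754, 0.1069, 0.086]
orientation: [1.0, -0.0, -0.0, 0.0]
wrist_force: [0.3, -0.4, -1.4]
width: 0.0217
finger_force: 25.0
```

Call:
{"api": "play_rows", "payload": {"series": [{"fingers": 255,"travel": [0,0,0.15],"twist": 0},{"fingers": 255,"travel": [0,0,0.15],"twist": 0},{"fingers": 255,"travel": [0,0,0],"twist": 0},{"fingers": 255,"travel": [0,0,0],"twist": 0}]}}

```text
time_s: 21.25
tool_pos: [0.5755, 0.1069, 0.0831]
orientation: [1.0, -0.0, -0.0, 0.0]
wrist_force: [-0.2, 0.3, -0.7]
width: 0.0218
finger_force: 25.0
```

Call:
{"api": "play_rows", "payload": {"series": [{"fingers": 255,"travel": [0,0,0.15],"twist": 0},{"fingers": 255,"travel": [0,0,0.15],"twist": 0},{"fingers": 255,"travel": [0,0,0],"twist": 0},{"fingers": 255,"travel": [0,0,0],"twist": 0}]}}

```text
time_s: 21.58
tool_pos: [0.5755, 0.1068, 0.0801]
orientation: [1.0, -0.0, -0.0, 0.0]
wrist_force: [0.2, -0.3, -0.9]
width: 0.0216
finger_force: 25.0
```

Call:
{"api": "play_rows", "payload": {"series": [{"fingers": 255,"travel": [0,0,0.15],"twist": 0},{"fingers": 255,"travel": [0,0,0.15],"twist": 0},{"fingers": 255,"travel": [0,0,0],"twist": 0},{"fingers": 255,"travel": [0,0,0],"twist": 0}]}}

```text
time_s: 21.92
tool_pos: [0.5755, 0.1069, 0.0771]
orientation: [1.0, -0.0, -0.0, 0.0]
wrist_force: [-0.3, -0.3, -2.7]
width: 0.0217
finger_force: 25.0
```

Call:
{"api": "play_rows", "payload": {"series": [{"fingers": 255,"travel": [0,0,0.15],"twist": 0},{"fingers": 255,"travel": [0,0,0.15],"twist": 0},{"fingers": 255,"travel": [0,0,0],"twist": 0},{"fingers": 255,"travel": [0,0,0],"twist": 0}]}}

```text
time_s: 22.25
tool_pos: [0.5755, 0.1068, 0.0741]
orientation: [1.0, -0.0, -0.0, 0.0]
wrist_force: [0.0, 0.5, -1.4]
width: 0.0213
finger_force: 25.0
```

Call:
{"api": "play_rows", "payload": {"series": [{"fingers": 255,"travel": [0,0,0.15],"twist": 0},{"fingers": 255,"travel": [0,0,0.15],"twist": 0},{"fingers": 255,"travel": [0,0,0],"twist": 0},{"fingers": 255,"travel": [0,0,0],"twist": 0}]}}

```text
time_s: 22.58
tool_pos: [0.5755, 0.1069, 0.0711]
orientation: [1.0, -0.0, -0.0, 0.0]
wrist_force: [0.2, -0.5, -0.5]
width: 0.0215
finger_force: 25.0
```

Call:
{"api": "play_rows", "payload": {"series": [{"fingers": 255,"travel": [0,0,0.2],"twist": 0},{"fingers": 255,"travel": [0,0,0.2],"twist": 0},{"fingers": 255,"travel": [0,0,0],"twist": 0},{"fingers": 255,"travel": [0,0,0],"twist": 0}]}}

```text
time_s: 22.92
tool_pos: [0.5754, 0.1068, 0.067]
orientation: [1.0, -0.0, -0.0, 0.0]
wrist_force: [0.3, 0.2, -0.5]
width: 0.0216
finger_force: 25.0
```

Call:
{"api": "play_rows", "payload": {"series": [{"fingers": 255,"travel": [0,0,0.2],"twist": 0},{"fingers": 255,"travel": [0,0,0.2],"twist": 0},{"fingers": 255,"travel": [0,0,0],"twist": 0},{"fingers": 255,"travel": [0,0,0],"twist": 0}]}}

```text
time_s: 23.25
tool_pos: [0.5754, 0.1068, 0.063]
orientation: [1.0, -0.0, -0.0, 0.0]
wrist_force: [-0.2, 0.4, -1.5]
width: 0.0215
finger_force: 25.0
```

Call:
{"api": "play_rows", "payload": {"series": [{"fingers": 255,"travel": [0,0,0.1],"twist": 0},{"fingers": 255,"travel": [0,0,0.1],"twist": 0},{"fingers": 255,"travel": [0,0,0],"twist": 0},{"fingers": 255,"travel": [0,0,0],"twist": 0}]}}

```text
time_s: 23.58
tool_pos: [0.5756, 0.1069, 0.0612]
orientation: [1.0, -0.0, -0.0, 0.0]
wrist_force: [0.7, -0.5, -1.3]
width: 0.0217
finger_force: 25.0
```

Call:
{"api": "play_rows", "payload": {"series": [{"fingers": 255,"travel": [0,0,0.1],"twist": 0},{"fingers": 255,"travel": [0,0,0],"twist": 0},{"fingers": 255,"travel": [0,0,0],"twist": 0}]}}

```text
time_s: 23.83
tool_pos: [0.5757, 0.1069, 0.0603]
orientation: [1.0, -0.0, 0.0, -0.0]
wrist_force: [1.2, -0.3, -0.9]
width: 0.0217
finger_force: 25.0
```

Call:
{"api": "play_rows", "payload": {"series": [{"fingers": 255,"travel": [0,0,0.1],"twist": 0},{"fingers": 255,"travel": [0,0,0],"twist": 0},{"fingers": 255,"travel": [0,0,0],"twist": 0}]}}

```text
time_s: 24.08
tool_pos: [0.5758, 0.1071, 0.0602]
orientation: [1.0, -0.0, 0.0, -0.0]
wrist_force: [-2.9, -0.1, 6.5]
width: 0.022
finger_force: 25.0
```

Call:
{"api": "play_rows", "payload": {"series": [{"fingers": 110,"travel": [0,0,0],"twist": 0},{"fingers": 110,"travel": [0,0,0],"twist": 0},{"fingers": 110,"travel": [0,0,0],"twist": 0},{"fingers": 110,"travel": [0,0,0],"twist": 0},{"fingers": 110,"travel": [0,0,0],"twist": 0},{"fingers": 110,"travel": [0,0,-1],"twist": 0},{"fingers": 110,"travel": [0,0,-3],"twist": 0},{"fingers": 110,"travel": [0,0,-3],"twist": 0}]}}

```text
time_s: 24.75
tool_pos: [0.5744, 0.1067, 0.1294]
orientation: [1.0, 0.0, -0.002, 0.0]
wrist_force: [0.7, 1.0, 1.2]
width: 0.0498
finger_force: 0.0
```

Call:
{"api": "play_rows", "payload": {"series": [{"fingers": 110,"travel": [0,0,-3],"twist": 0},{"fingers": 110,"travel": [0,3,-1],"twist": 0},{"fingers": 110,"travel": [-0.5,4,0],"twist": 0},{"fingers": 110,"travel": [-0.5,4,0],"twist": 0},{"fingers": 110,"travel": [-0.5,4,0],"twist": 0},{"fingers": 110,"travel": [-0.5,4,0],"twist": 0},{"fingers": 110,"travel": [0,3,0],"twist": 0},{"fingers": 110,"travel": [0,0,0],"twist": 0}]}}

```text
time_s: 25.42
tool_pos: [0.5545, -0.1216, 0.17]
orientation: [1.0, -0.005, 0.0, 0.002]
wrist_force: [0.4, 0.6, -0.6]
width: 0.0498
finger_force: 0.0
```

Run:
```python
from h import *
s=state();print(s["time_s"],np.round(s["tool_pos"],4))
p=snapshot("scene");t=snapshot("top")
a=cv2.resize(p["pixels"][180:280,345:475,::-1],(520,400),interpolation=cv2.INTER_CUBIC);b=cv2.resize(t["pixels"][150:250,235:305,::-1],(280,400),interpolation=cv2.INTER_CUBIC)
cv2.imwrite("pics/end.png",np.hstack([a,b]))
hsv=cv2.cvtColor(t["pixels"],cv2.COLOR_RGB2HSV);m=np.zeros((480,640),bool);m[205:230,252:276]=1
m&=((hsv[...,0]<8)|(hsv[...,0]>172))&(hsv[...,1]>150);c=cloud(t,m);print("red head top",np.round(np.median(c,0),4),len(c))
```

```text
25.4167 [ 0.5545 -0.1216  0.17  ]
red head top [0.5712 0.1039 0.1197] 56
```

View pics/end.png

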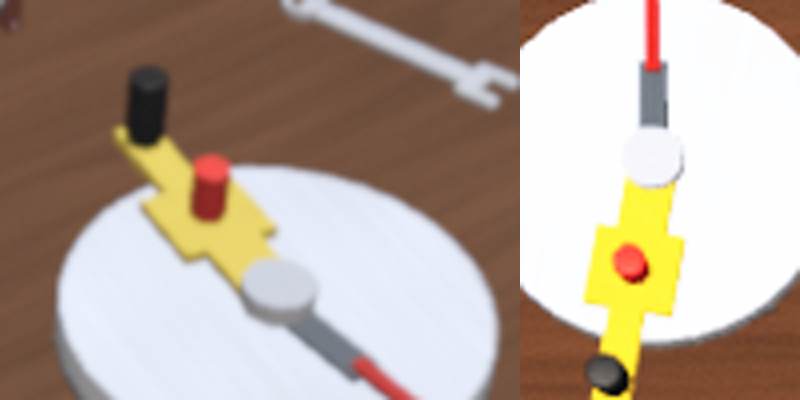

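The red head stands upright on the plate at (210,190), and the depth reading puts its top at 0.1197 m against 0.120 m when home. Nothing is touching it, so I hand in.

```bash
python3 -c "
from station import *
print(close_job())"
```

```text
the job is handed in; nothing more can be done
None
```

I rocked the lever to about 6 N left and then right, left it at mid-play, pushed the red pin fully home (head top measured at 0.1197 m, 0.120 m expected) and released it; the job was handed in at about 25 s of the 69 s allowed, and no verdict came back.

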